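# Lock the rosewood dome box without letting it spin

## Robot

A 7-joint arm with a two-finger parallel gripper is mounted at the origin on the work surface. World frame = base frame: x ahead of the robot, y to its left, z up, the work surface at z = 0. Lengths are in mm, angles in rad, forces in N, time in s.
With the tool pointing down it reaches from about 400 to 875 mm from the base axis. Payload 4.4 kg.
Tool frame: the origin (TCP) lies at the very end of the fingers, on their centre line; the grasp point (between the pads) lies 19 mm behind it; y points along the fingers, z is the direction in which the jaws open and shut, and the axes are right-handed (so a half turn about y gives the same grasp; the last joint's range is limited). The gripper opens to 85 mm and grips with 20 to 120 N. Pads are 22 mm wide; open, the fingers measure 114 mm over their backs; the gripper's body (76 mm by 85 mm) begins 54 mm behind the grasp point. The pads swing forward as they close: fully open they stand 13 mm farther back than shut.
Start: joints at [-1.303, 0.628, 0.038, 1.517, -0.027, 0.996, -0.02], TCP at [212.94, 614.145, 231.313] pointing down, gripper open.
Joint ranges: [-3.06, 3.06], [-0.37, 2.12], [-1.25, 1.32], [0.18, 2.47], [-1.1, 4.24], [0.23, 1.98], [-2.94, 2.94]. Speed limits (rad/s): [2.57, 2.57, 3.14, 3.14, 3.14, 3.14, 3.14].

## Interface

Orientations are given as [roll, pitch, yaw] about the fixed x, y, z axes, in that order (R = Rz(yaw) Ry(pitch) Rx(roll)).
In Python, from cell import * gives the robot as it stands.
- The arm moves only by the tool apply_moves, never from a script. Its argument "targets" is a list of rows, each a list of 6 numbers: the shift along the tool's x, y, z in units of 40 mm (1.0 is 40 mm), then the turn, a rotation vector about the tool's x, y, z in units of 8 degrees (1.0 is 8 degrees). A call has 1 to 12 rows; each row shifts and turns the commanded pose from where the row before left it, along the tool's axes as they then stand; what a row does not reach is not made up. A row lasts 1/8 s, in which the tool goes at most 62.5 mm and 10.7 degrees, less where a joint would pass 70% of its speed; a pose out of reach is approached as far as the arm can. A call is refused whole if a number of a shift passes 1 or a number of a turn 1, either way. A call with a gripper value outside its range is refused whole. "jaw" is the gripper command: -1 is shut, 1 is fully open, values between are in proportion, set as the call begins (left out, the last holds). The fingers move at their own pace and stop on an object; the grip force is fixed at half the most. Time passes only in rows, so rows that do not move let the fingers close. It gives the time, the measured TCP pose, the force and the opening at its end, in the units of the state.
- read_state(): the state, without advancing time (a new reading comes with each control period).
- get_image(name): name is "scene" or "top"; returns the picture (400x640x3 uint8, red, green, blue); there is no depth.
- calibration(name): a dict with "fx", "fy", "cx", "cy" (pixels), "world_from_camera" (4x4, takes a point from camera to world coordinates). Camera axes: x right, y down, z forward; pixel columns grow to the right and rows downward; lengths in mm; the calibration is good to about 2 mm. A picture is of the moment at which its call begins. calibration takes no time and is no camera call.
- finish_job(): hands the job in, once; it reports no verdict.
The state is a dict: "clock": time; "qpos": joint angles; "qd": joint speeds; "tau": joint torques, N m; "eef_pos": TCP position; "tool_rot": TCP orientation; "force": force on the tool from outside, world axes, zero at the start; "torque": the same for the moment, N m; "width": finger opening in mm.
Only numpy, scipy, OpenCV 4.12 (cv2) and the standard library are available. Lean on these libraries where they do the work, as an engineer would, in place of code of your own. Each camera call takes 0.05 s, during which the arm holds its last target. There are 200 camera calls.

## Task

Lock the rosewood dome box: take its brass knob, push the spring-loaded knob down about half-way and keep it pushed down while you turn it clockwise (seen from above) until its black pointer lines up with the ivory dot on the dome, so that the light box neither spins nor slides on the shelf. Then let go and move clear; leave the pale box with the steel knob where it stands.

Things in the scene. Friction and masses are not known exactly. Their poses are not given: they have to be found in the camera images.
- cam_grip (a point): Point to grip on the axis of the BRASS knob: an upright bar 38 long, 12 thick, 30 mm tall on a round skirt (58 mm across) that turns with it. 6 mm below the bar's top, 24 above the skirt's top, 107 above the shelf. x: along the bar to its black-pointer end; y: across it (12 mm, the way to grip); z up. The knob can be pushed down 8 mm on a spring: 4 N to start, 9 N at 4 mm, 14 N at 8 mm.
- cam (a joint): Turn of the brass knob on its box, rad: 0 to 1.9 (stops), growing clockwise seen from above; pointer on the ivory dot (locked) at 1.20. Starts between 0 and 0.45; stays where it is left. Turning takes 0.1 N m, more than the unpressed box's feet can hold: unpressed, the whole box spins; with the knob pushed down 2 mm or more it stays put.
- ivory_dot (a point): Centre of the ivory dot, 11 mm across, on the dome's shoulder of the dark red-brown ROSEWOOD box, 45 mm from the knob's axis, 64 mm above the shelf; fixed to the box, so it shows if the box spins or slides. z up. The box stands free: 110 mm across, 70 mm high to its flat crown (113 with knob), about 0.3 kg, on four feet 30 mm from its axis.
- pale_box: The bystander: a box of the same shape and size in pale wood with a STEEL knob, already locked. Origin at the centre of its underside, z up. Leave it alone.
There are look-alikes about, which are no part of the job. Leave any blue or purple look-alike of the part that bears cam_grip alone.

How it is judged (in metres and radians):
On the way:
1. the brass knob is pushed down by at least 1.5 mm while it is being turned (between 0.6 and 1.46 rad) (z of cam_grip in the frame of ivory_dot below 0.0415 m and value of joint cam between 0.6 and 1.46 rad), for 0.1 s.
At the end, for the whole second after the job is handed in: The brass knob's pointer is within 15 degrees of the ivory dot (knob at 1.20 +/- 0.26 rad) and still; the rosewood box stands upright and its ivory dot is within 18 mm of where it started (no spin, no slide); the pale box is within 15 mm of where it started (value of joint cam between 0.94 and 1.46 rad and velocity of joint cam between -0.1 and 0.1 rad/s and distance of ivory_dot from where it was at the start of the episode below 0.018 m and angle between ivory_dot's own z axis and vertical below 0.1 rad and distance of pale_box from where it was at the start of the episode below 0.015 m); the robot touches nothing.
It fails at once if the rosewood box spins, slides or is lifted: its ivory dot goes more than 30 mm from where it started (distance of ivory_dot from where it was at the start of the episode above 0.03 m).
It fails at once if the pale box is pushed more than 20 mm (distance of pale_box from where it was at the start of the episode above 0.02 m).
It also fails if it takes over 32 s, if anything falls off the work surface, if the arm or the gripper's body presses on something with over 40 N, if the wrist force passes 120 N, or if a joint passes its speed limit or range.

## Working session

There is one attempt and no reset: what is moved stays moved. The work goes in short steps, Python scripts to look and compute and a tool call to move; the robot and the scene stay as the last step left them, time stands still between calls to the robot, and variables do not carry over. Pictures are saved under pics/ and viewed, about 8 in all and at most 12, crops included, and the job is handed in when it is done.

Besides the shell and the picture viewer there is one more tool, called after "Call:" by a JSON object that holds its "fn" and its "kwargs". apply_moves: Moves the arm, as the interface text tells. Its arguments: {"type":"object","properties":{"targets":{"type":"array"},"jaw":{"type":"number"}},"required":["targets"]}

```bash
mkdir -p pics; python3 - <<'E'
from cell import *
import cv2,numpy as np
for n in("scene","top"):
    im=get_image(n); cv2.imwrite(f"pics/{n}0.png",im[:,:,::-1]); c=calibration(n); print(n,c["fx"],c["fy"],c["cx"],c["cy"]); print(np.round(c["world_from_camera"],3))
s=read_state();print({k:np.round(v,3) for k,v in s.items()})
E
```

```text
scene 391.45904405297426 391.45904405297426 316.31922032164033 197.12852816456723
[[ 1.10000e-01  6.26000e-01 -7.72000e-01  1.20781e+03]
 [ 9.94000e-01 -7.20000e-02  8.30000e-02 -4.03760e+01]
 [-3.00000e-03 -7.77000e-01 -6.30000e-01  6.46042e+02]
 [ 0.00000e+00  0.00000e+00  0.00000e+00  1.00000e+00]]
top 431.9224992992536 431.9224992992536 314.11650279917427 194.5434143842083
[[-2.50000e-02 -9.82000e-01  1.87000e-01  4.29197e+02]
 [-1.00000e+00  2.60000e-02 -1.00000e-03  3.03130e+01]
 [-4.00000e-03 -1.87000e-01 -9.82000e-01  8.27377e+02]
 [ 0.00000e+00  0.00000e+00  0.00000e+00  1.00000e+00]]
{'clock': np.float64(0.1), 'qpos': array([-1.303,  0.629,  0.038,  1.518, -0.027,  0.996, -0.02 ]), 'qd': array([-0.002, -0.002, -0.   , -0.004, -0.001, -0.002,  0.001]), 'tau': array([ 3.0000e-03, -5.6453e+01,  1.2310e+00, -1.9397e+01,  1.1000e-02,
        5.0000e-03, -0.0000e+00]), 'eef_pos': array([212.748, 613.616, 230.492]), 'tool_rot': array([-1.572, -0.   , -0.334]), 'force': array([0.147, 0.521, 0.044]), 'torque': array([-0.015, -0.046,  0.058]), 'width': np.float64(86.095)}
```

View pics/scene0.png

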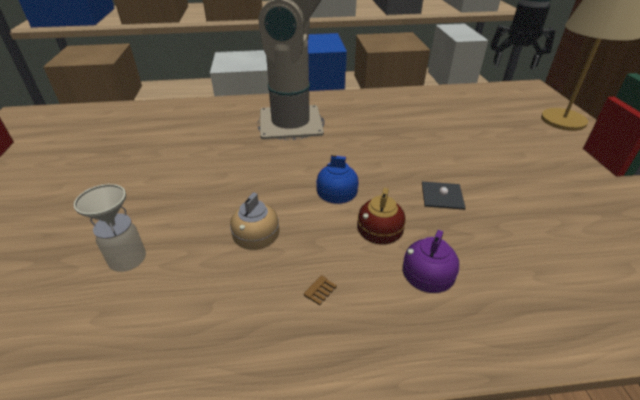

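View pics/top0.png

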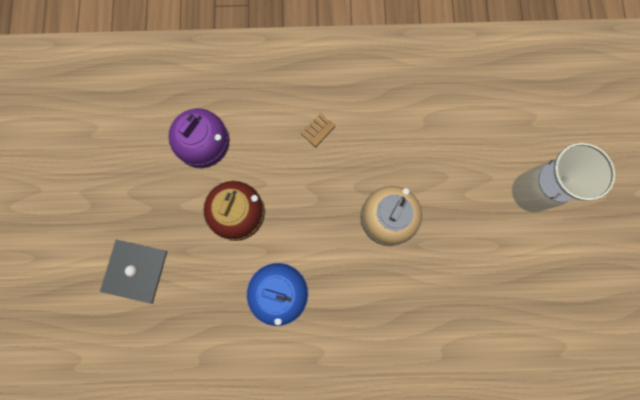

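Candidates in the top view are the purple box (198,137), the dark red one with a brass knob (233,209), the blue one (277,295), and the pale one with a steel knob (391,215). Only the one at (233,209) is rosewood with brass. I'll confirm it in a crop and measure it.

```bash
cat > h.py <<'E'
import cv2,numpy as np
from cell import *
def ray(n,u,v,z):
    c=calibration(n);T=np.array(c["world_from_camera"])
    d=T[:3,:3]@np.array([(u-c["cx"])/c["fx"],(v-c["cy"])/c["fy"],1]);o=T[:3,3]
    return o+d*(z-o[2])/d[2]
def cents(m,amin=8):
    n,l,s,c=cv2.connectedComponentsWithStats(m.astype(np.uint8))
    return [(np.round(c[i],1),s[i,4],s[i,:4]) for i in range(1,n) if s[i,4]>=amin]
E
python3 - <<'E'
from h import *
a=cv2.imread("pics/top0.png")
b=cv2.imread("pics/scene0.png")
A=cv2.resize(a[170:250,190:280],None,fx=6,fy=6,interpolation=cv2.INTER_CUBIC)
B=cv2.resize(b[180:250,350:415],None,fx=4,fy=4,interpolation=cv2.INTER_CUBIC)
o=np.zeros((480,800,3),np.uint8);o[:480,:540]=A;o[:280,540:800]=B;cv2.imwrite("pics/crop.png",o)
h=cv2.cvtColor(a,cv2.COLOR_BGR2HSV).astype(int)
box=np.zeros(h.shape[:2],bool);box[170:250,190:275]=1
for nm,m in(("red",((h[...,0]<8)|(h[...,0]>172))&(h[...,1]>140)),("brass",(h[...,0]>12)&(h[...,0]<28)&(h[...,1]>130)&(h[...,2]>90)),("ivory",(h[...,1]<70)&(h[...,2]>170)),("black",(h[...,2]<60)&(h[...,1]<130))):
    for c in cents(m&box): print(nm,c[0],c[1],c[2], [np.round(ray("top",*c[0],z)[:2],1) for z in(64,83,113)])
E
```

```text
red [234.3 212.6] 1260 [204 182  58  56] [array([545. , 172.9]), array([542.1, 169.4]), array([537.6, 163.8])]
brass [229.7 207.8] 176 [211 189  38  37] [array([553.9, 181.3]), array([550.8, 177.5]), array([545.9, 171.6])]
brass [224.5 207.9] 49 [216 196  17  20] [array([554. , 190.6]), array([550.9, 186.6]), array([546. , 180.3])]
ivory [253.8 197.8] 26 [251 195   6   6] [array([571. , 138.1]), array([567.5, 135.4]), array([561.9, 131.2])]
```

View pics/crop.png

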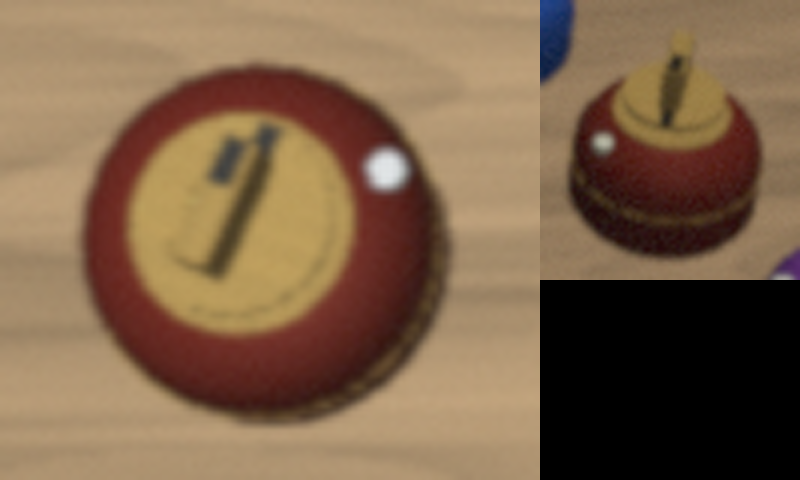

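The crop confirms the rosewood box with the brass knob: black pointer at the upper end of the bar, ivory dot clockwise of it. Next I measure the axis, bar angle and dot.

```bash
python3 - <<'E'
from h import *
a=cv2.imread("pics/top0.png")
h=cv2.cvtColor(a,cv2.COLOR_BGR2HSV).astype(int)
box=np.zeros(h.shape[:2],bool);box[170:250,190:275]=1
m=(h[...,0]>10)&(h[...,0]<32)&(h[...,1]>110)&box
yy,xx=np.indices(m.shape)
m&=(np.hypot(xx-230,yy-207)<21)
m=cv2.morphologyEx(m.astype(np.uint8),cv2.MORPH_CLOSE,np.ones((9,9)))
cn=max(cv2.findContours(m,0,1)[0],key=cv2.contourArea)
e=cv2.fitEllipse(cv2.convexHull(cn));print(e)
ax=ray("top",*e[0],83);print("axis",ax)
d=ray("top",253.8,197.8,64);v=d-ax;print("dot",d,np.hypot(*v[:2]),np.arctan2(v[1],v[0]))
# side shade of bar
g=h[...,2];dk=(g<115)&(np.hypot(xx-e[0][0],yy-e[0][1])<15)
p=np.array([ray("top",x,y,98)[:2] for y,x in zip(*np.where(dk))])
w,V=np.linalg.eigh(np.cov(p.T));u=V[:,1];u*=np.sign(u[0]);print("dark",len(p),np.sqrt(w),"yaw",np.arctan2(u[1],u[0]))
# from crop edges of the dark side's base
P=lambda x,y,z:ray("top",190+x/6-.4,170+y/6-.4,z)
for A,B,z in(((222,276),(272,150),83),((205,262),(255,145),113)):
    q=P(*B,z)-P(*A,z);print(np.hypot(*q[:2]),np.arctan2(q[1],q[0]))
# scene view: dot and skirt
s=cv2.imread("pics/scene0.png");hs=cv2.cvtColor(s,cv2.COLOR_BGR2HSV).astype(int)
b=np.zeros(hs.shape[:2],bool);b[180:250,350:415]=1
for c in cents((hs[...,1]<75)&(hs[...,2]>140)&b,4):print("sdot",c[0],c[1],ray("scene",*c[0],64))
x,y=350+(672-540)/4,180+106/4;print("skirt scene",ray("scene",x,y,83))
E
```

```text
((229.6900634765625, 206.76947021484375), (37.35487747192383, 38.682640075683594), 54.84825134277344)
axis [552.64177449 177.5336987   83.        ]
dot [571.00329562 138.12116187  64.        ] 43.47980586396723 -1.1348151705216885
dark 98 [ 3.9333362  11.80439784] yaw -0.21939070140246159
39.456458993184235 -0.36727870965631454
35.540443852974356 -0.3924812305147742
sdot [365.6 214.9] 11 [569.36672241 139.05235438  64.        ]
skirt scene [567.07102329 177.27755097  83.        ]
```

```bash
cat >> h.py <<'E'
def proj(n,p):
    c=calibration(n);T=np.linalg.inv(np.array(c["world_from_camera"]));q=T[:3,:3]@np.array(p)+T[:3,3]
    return c["fx"]*q[0]/q[2]+c["cx"],c["fy"]*q[1]/q[2]+c["cy"]
E
python3 - <<'E'
from h import *
ax=np.array([554.5,179.]);yaw=-.40
o=np.zeros((500,800,3),np.uint8)
for n,(x0,y0,w,hh),k,X in(("top",(208,184,40,42),10,0),("scene",(362,182,40,42),10,400)):
    a=cv2.imread(f"pics/{n}0.png");c=cv2.resize(a[y0:y0+hh,x0:x0+w],None,fx=k,fy=k,interpolation=cv2.INTER_CUBIC)
    c=cv2.convertScaleAbs(c,alpha=1.4)
    f=lambda p:tuple(int(round((q-z+.5)*k)) for q,z in zip(proj(n,p),(x0,y0)))
    for z,col in((83,(255,0,0)),(113,(0,255,0))):
        cv2.circle(c,f([*ax,z]),4,col,-1)
    R=np.array([[np.cos(yaw),-np.sin(yaw)],[np.sin(yaw),np.cos(yaw)]])
    for s,t in((19,6),(19,-6),(-19,6),(-19,-6)): cv2.circle(c,f([*(ax+R@[s,t]),113]),4,(255,255,0),1)
    for t in np.arange(0,6.28,.3): cv2.circle(c,f([*(ax+29*np.array([np.cos(t),np.sin(t)])),83]),2,(255,0,255),-1)
    o[:hh*k,X:X+400]=c
cv2.imwrite("pics/crop2.png",o)
E
```

```text
(no output)
```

View pics/crop2.png

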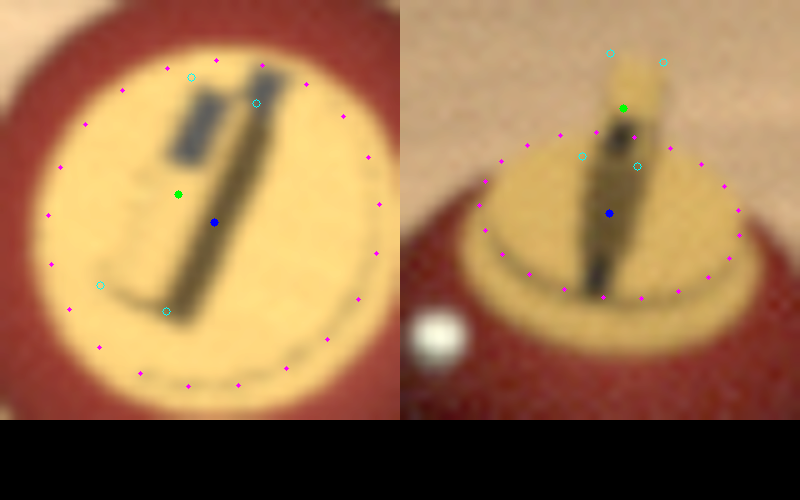

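The overlay fits both views: axis about (554,179), bar yaw about −0.39, dot direction about −1.18. That leaves about 0.79 rad to turn. Now I move above the knob.

Call:
{"fn": "apply_moves", "kwargs": {"targets": [[0.97,0,-0.62,0,0,0],[0.97,0,-0.62,0,0,0],[0.97,0,-0.62,0,0,0],[0.97,0,-0.62,0,0,0],[0.97,0,-0.62,0,0,0],[0.97,0,-0.62,0,0,0],[0.97,0,-0.62,0,0,0],[0.97,0,-0.62,0,0,0],[0.97,0,-0.62,0,0,0],[0.97,0,-0.62,0,0,0],[0.97,0,-0.62,0,0,0],[0.97,0,-0.62,0,0,0]], "jaw": 0}}

```text
clock: 1.6
eef_pos: [555.9, 179.2, 231.0]
tool_rot: [-1.571, 0.001, -0.334]
force: [0.4, -0.2, -0.4]
width: 42.7
```

Call:
{"fn": "apply_moves", "kwargs": {"targets": [[0,0.5,0,0,0.4,0],[0,0,0,0,0,0],[0,0,0,0,0,0]]}}

```text
clock: 1.98
eef_pos: [555.0, 181.3, 211.5]
tool_rot: [-1.571, 0.001, -0.387]
force: [-0.2, -0.4, 0.2]
width: 42.9
```

Call:
{"fn": "apply_moves", "kwargs": {"targets": [[0,0.6,-0.06,0,0,0],[0,0.6,0,0,0,0],[0,0.5,0,0,0,0],[0,0.5,0,0,0,0],[0,0.4,0,0,0,0],[0,0.2,0,0,0,0],[0,0.2,0,0,0,0],[0,0,0,0,0,0],[0,0,0,0,0,0]]}}

```text
clock: 3.1
eef_pos: [554.8, 178.3, 91.7]
tool_rot: [-1.57, -0.001, -0.39]
force: [0.6, 0.6, -0.5]
width: 42.6
```

```bash
python3 - <<'E'
from h import *
o=np.zeros((500,800,3),np.uint8)
for n,(x0,y0),X in(("top",(190,165),0),("scene",(345,165),400)):
    a=get_image(n)[:,:,::-1];o[:400,X:X+400]=cv2.resize(a[y0:y0+80,x0:x0+80],None,fx=5,fy=5,interpolation=cv2.INTER_CUBIC)
cv2.imwrite("pics/d.png",o)
print(read_state()["eef_pos"],read_state()["force"],read_state()["qpos"])
E
```

```text
[554.79984334 178.28294759  91.8060872 ] [-0.73769079  0.06453139  0.21053054] [-0.3909522   0.71741948  0.0502366   1.8299193  -0.05897816  0.59471342
  0.87685006]
```

View pics/d.png

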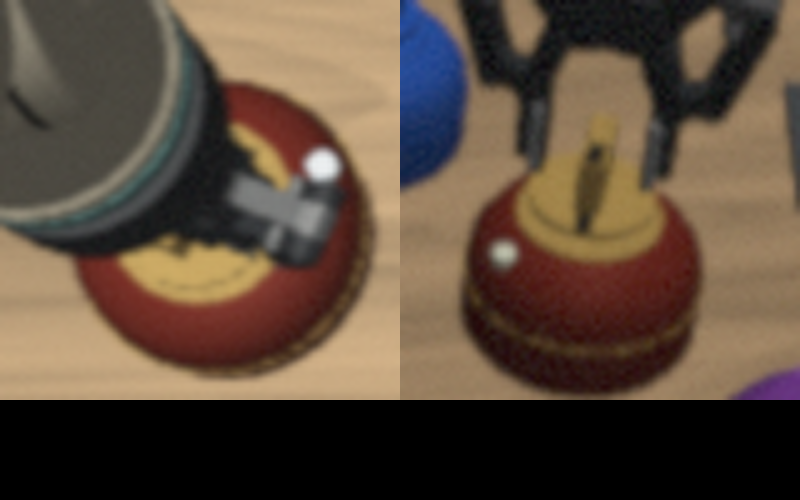

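The jaws straddle the bar and are well centred: fingers at about x 535 and 655 in the crop, bar at about 598. I go down 3 mm and close.

Call:
{"fn": "apply_moves", "kwargs": {"targets": [[0,0.08,0,0,0,0],[0,0,0,0,0,0]]}}

```text
clock: 3.45
eef_pos: [554.2, 178.1, 87.9]
tool_rot: [-1.571, 0.0, -0.39]
force: [-1.4, 0.4, 0.4]
width: 42.4
```

Call:
{"fn": "apply_moves", "kwargs": {"targets": [[0,0,0,0,0,0],[0,0,0,0,0,0],[0,0,0,0,0,0],[0,0,0,0,0,0],[0,0,0,0,0,0],[0,0,0,0,0,0]], "jaw": -1}}

```text
clock: 4.2
eef_pos: [554.5, 178.2, 88.1]
tool_rot: [-1.571, -0.0, -0.39]
force: [0.0, 0.9, 0.1]
width: 10.8
```

Call:
{"fn": "apply_moves", "kwargs": {"targets": [[0,0.05,0,0,0,0],[0,0.05,0,0,0,0],[0,0,0,0,0,0],[0,0,0,0,0,0]]}}

```text
clock: 4.7
eef_pos: [554.7, 178.3, 84.8]
tool_rot: [-1.57, -0.001, -0.39]
force: [-1.0, -0.4, 6.8]
width: 10.5
```

Call:
{"fn": "apply_moves", "kwargs": {"targets": [[0,0.03,0,0,0,0],[0,0,0,0,0.4,0],[0,0,0,0,0.4,0],[0,0,0,0,0.4,0],[0,0,0,0,0,0]]}}

```text
clock: 5.32
eef_pos: [554.8, 178.5, 83.8]
tool_rot: [-1.57, -0.001, -0.558]
force: [-1.1, -0.2, 9.2]
width: 10.8
```

```bash
python3 - <<'E'
from h import *
s=read_state();print(s["eef_pos"],s["force"],s["torque"],s["tool_rot"])
a=get_image("top")[:,:,::-1];h=cv2.cvtColor(a.copy(),cv2.COLOR_BGR2HSV).astype(int)
b=np.zeros(h.shape[:2],bool);b[185:215,240:270]=1
for c in cents((h[...,1]<70)&(h[...,2]>170)&b):print(c[0],c[1],ray("top",*c[0],64))
E
```

```text
[554.76941007 178.46307424  83.75404939] [-1.13002328 -0.18223109  9.2285244 ] [-0.04105702  0.31432678  0.06201851] [-1.56995370e+00 -5.62086892e-04 -5.57528259e-01]
[254.5 197.7] 30 [571.15339967 136.86282091  64.        ]
```

Force is 9.2 N and the dot has stayed put within about 1 mm, so I continue the turn.

Call:
{"fn": "apply_moves", "kwargs": {"targets": [[0,0,0,0,0.5,0],[0,0,0,0,0.5,0],[0,0,0,0,0.5,0],[0,0,0,0,0.5,0],[0,0,0,0,0.5,0],[0,0,0,0,0.5,0],[0,0,0,0,0.5,0],[0,0,0,0,0.5,0],[0,0,0,0,0.45,0],[0,0,0,0,0,0],[0,0,0,0,0,0]]}}

```text
clock: 6.75
eef_pos: [555.0, 178.8, 83.8]
tool_rot: [-1.569, 0.0, -1.178]
force: [-1.3, -0.6, 8.1]
width: 10.4
```

```bash
python3 - <<'E'
from h import *
s=read_state();print(s["eef_pos"],s["force"],s["torque"],s["tool_rot"])
o=np.zeros((500,800,3),np.uint8)
for n,(x0,y0),X in(("top",(190,165),0),("scene",(345,165),400)):
    a=get_image(n)[:,:,::-1].copy();o[:400,X:X+400]=cv2.resize(a[y0:y0+80,x0:x0+80],None,fx=5,fy=5,interpolation=cv2.INTER_CUBIC)
    h=cv2.cvtColor(a,cv2.COLOR_BGR2HSV).astype(int);b=np.zeros(h.shape[:2],bool);b[y0+5:y0+80,x0:x0+80]=1
    for c in cents((h[...,1]<75)&(h[...,2]>140)&b,4):print(n,c[0],c[1],ray(n,*c[0],64))
cv2.imwrite("pics/e.png",o)
E
```

```text
[555.0281096  178.76234809  83.84165894] [-1.27587416 -0.61576098  8.11870713] [0.12153695 0.23426528 0.04889983] [-1.56909770e+00  4.22097363e-04 -1.17835335e+00]
top [254.3 197.9] 39 [570.79722937 137.2221697   64.        ]
top [230.2 230. ] 5 [514.05111534 179.91876228  64.        ]
scene [365.2 215.1] 12 [569.92533987 138.02658934  64.        ]
```

View pics/e.png

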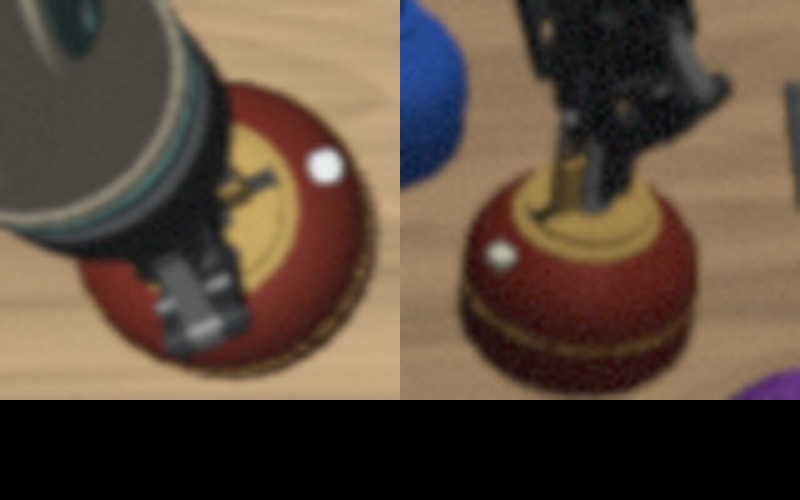

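The pointer now aims at the dot, and the dot is within about 1 mm of its start. I release with the knob still pressed, then go up.

Call:
{"fn": "apply_moves", "kwargs": {"targets": [[0,0,0,0,0,0],[0,0,0,0,0,0],[0,0,0,0,0,0],[0,0,0,0,0,0]], "jaw": 0}}

```text
clock: 7.35
eef_pos: [554.2, 178.1, 82.6]
tool_rot: [-1.571, 0.0, -1.179]
force: [-0.2, 0.3, -0.2]
width: 42.9
```

Call:
{"fn": "apply_moves", "kwargs": {"targets": [[0,-0.3,0,0,0,0],[0,-0.6,0,0,0,0],[0,-0.9,0,0,0,0],[0,-0.9,0,0,0,0],[-0.5,-0.9,0.8,0,0,0],[-0.5,0,0.9,0,0,0],[-0.5,0,0.9,0,0,0],[-0.5,0,0.9,0,0,0],[-0.5,0,0.9,0,0,0],[0,0,0,0,0,0],[0,0,0,0,0,0]]}}

```text
clock: 8.72
eef_pos: [678.5, 336.8, 227.1]
tool_rot: [-1.572, -0.001, -1.179]
force: [-0.5, -1.3, -0.3]
width: 42.9
```

```bash
python3 - <<'E'
from h import *
s=read_state();print(s["eef_pos"],s["force"],s["width"])
o=np.zeros((500,800,3),np.uint8)
for n,(x0,y0),X in(("top",(190,165),0),("scene",(345,165),400)):
    a=get_image(n)[:,:,::-1].copy();o[:400,X:X+400]=cv2.resize(a[y0:y0+80,x0:x0+80],None,fx=5,fy=5,interpolation=cv2.INTER_CUBIC)
    h=cv2.cvtColor(a,cv2.COLOR_BGR2HSV).astype(int);b=np.zeros(h.shape[:2],bool);b[y0+5:y0+80,x0:x0+80]=1
    for c in cents((h[...,1]<75)&(h[...,2]>140)&b,4):print(n,c[0],c[1],ray(n,*c[0],64))
cv2.imwrite("pics/f.png",o)
E
```

```text
[678.4953192  336.76851087 227.09072325] [-0.45887356 -1.33981697 -0.31749704] 42.865724642618105
top [254.2 197.8] 37 [570.98463641 137.40205467  64.        ]
scene [365.2 215.1] 12 [569.92533987 138.02658934  64.        ]
```

View pics/f.png

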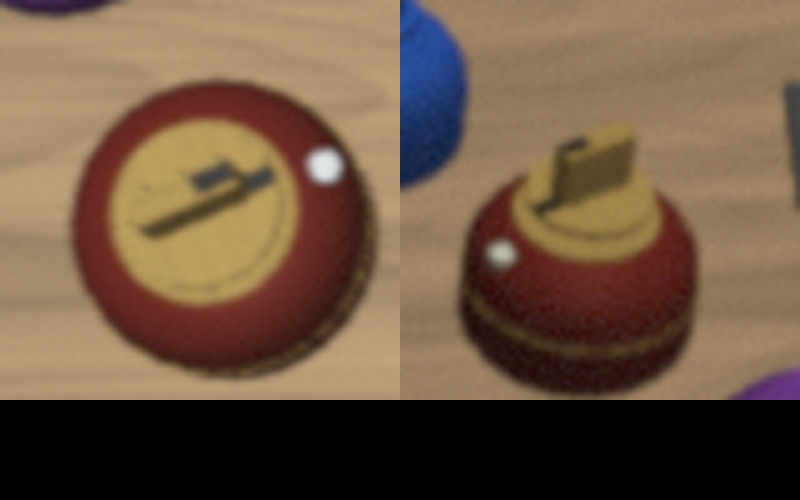

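The knob is released. Its pointer is within a few degrees of the dot, and the dot hasn't moved: (254.2,197.8) px now, (253.8,197.8) at the start. The arm is clear, so I hand in.

```bash
python3 - <<'E'
from cell import *
print(finish_job())
E
```

```text
the job is handed in; nothing more can be done
None
```

The rosewood box is locked and the job is handed in at about 9 s of the 32 s allowed. No verdict was reported.

I gripped the brass knob across its bar and pushed it down about 4.3 mm (9.2 N at the start of the turn, 8.1 N at the end). Still pressing, I turned it clockwise from tool yaw −0.39 to −1.18 rad, about 0.79 rad. I then opened the jaws, rose and moved clear.

**Last checks:**
- **Dot position:** the ivory dot is within about 1 mm of its start in both cameras, so the box neither spun nor slid.
- **Pointer:** at release the gripper yaw was −1.18 rad and the dot direction measured about −1.20 rad. The bar's edge in the last picture reads a few degrees less (about −1.13 rad), a slight disagreement but well inside 15°.
- **Clearance:** the tool is at z = 227 mm and about 200 mm to the side of the box, with only force-sensor noise on it.
- **Pale box:** I did not measure it again, but the arm never went near it.
- **Skirt position:** an early rough estimate from the scene camera was about 12 mm off the top view, because I had included the skirt's side wall. The overlay in both views settled it before I gripped.

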